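# Refit the lamp head of the battery lantern and switch it on

## Task

The lamp head is off the battery lantern on the sewing table: fit it back on the battery box by its bayonet - set it in the collar, push it fully down against the spring, turn it clockwise (seen from above) as far as its seat, a short quarter turn, and let go so that it springs up and locks; do not force it. Then switch the lantern on with the toggle on the box, and leave the other things on the table where they are.

Things in the scene. Friction and masses are not known exactly. Their poses are not given: they have to be found in the camera images.
- lamp_head: Loose lamp head, 0.35 kg, 147 mm tall, standing upright on the table. From below: black plug 63 mm in diameter, 29 mm long, its lowest 7 mm tapered to 54 mm, with two lugs; black flange 94 mm wide (29 to 39 mm up); white diffuser; black cap 90 mm wide (94 to 106 mm up); handle. Origin: centre of the plug's underside; z = axis, up; x runs along the handle and through both lugs (half a turn makes no difference).
- handle (a point): Centre of the head's handle bar, on its axis 139 mm above the head's origin. The black bar is 88 mm long along the head's x, 18 mm wide along y, 16 mm high, with a post 37 mm either side of the middle and 25 mm free between its underside and the cap: grip it across its 18 mm from above.
- lug (a point): Outer end of one of the two opposite aluminium lugs on the plug of the head: 40 mm from the axis along the head's +x (the other on -x), 14 mm wide, 6 mm thick, from 7 to 13 mm above the plug's underside.
- lamp_box: Battery box of the lantern, too heavy to shift: black and grey, 134 mm (x) by 234 mm (y), top 75 mm above the table; round collar near its -y end, toggle switch near its +y end. Origin: on the table directly below the collar's centre (the box reaches from y = -72 to +162 mm). Level, turned about the vertical.
- collar (a point): Centre of the collar's rim, 108 mm above the table. Collar 98 mm in outer diameter; its aluminium lip leaves a 69 mm round opening with two opposite entry gaps for the lugs, each 40 degrees wide, cut out to 44 mm radius. Past the lip the head's underside must be 26 mm or more below the rim to turn; the flange stops on the rim at 29 mm.
- gap (a point): Middle of one entry gap of the collar, at rim height, 38 mm from the axis, 80 degrees anticlockwise (from above) from the box's +x; the other is opposite, 80 degrees from -x. Each lug enters a gap and turns clockwise only.
- seat (a point): Seat of one lug, 38 mm from the axis along the box's +x (the other along -x), 80 degrees clockwise from the gap; an end stop lets the lug go about 10 degrees farther. Here the lip is recessed by 7 mm: let go, the head springs up until its underside is 19 mm below the rim, leaving a 10 mm gap under its flange, and is locked with its handle along the box's x. Let go earlier it stays unlocked, lower.
- contact (a joint): Brass spring contact inside the collar, under the head's plug, 36 mm wide. 0 = at the top, 13 mm below the rim, where the head, set in the gaps and not pushed, rests on it; grows (m) as it is pushed down, to 0.020. Pushes up with 6 N at 0 and 0.45 N more per mm.
- switch (a joint): Toggle switch on the battery box: 0 rad = off, leaning 26 degrees to the box's -x; 0.9 rad = on, leaning 26 degrees to its +x. It pivots on an axis along the box's y, 89 mm above the table, at x = 0, y = +122 mm of the box, and stays where it is left; about 1.1 N at its tip moves it.
- switch_tip (a point): Middle of the end of the toggle's black paddle, 53 mm from the pivot. The paddle is 22 mm wide along the box's y and 8 mm thick.
- cone: Bystander: tan cone of thread with a blue foot, 73 mm in diameter, 150 mm tall. Origin: centre of its underside.
- spool: Bystander: small spool of dark thread, 48 mm in diameter, 64 mm tall. Origin: centre of its underside.
- scissors: Bystander: scissors lying flat, 185 mm long along x. Origin: near the pivot, on the table.
- mallet: Bystander: wooden hammer-shaped mallet about 290 mm long, lying along its x. Origin: on the table under it.
- tin: Bystander: round steel tin, 80 mm in diameter, 45 mm tall. Origin: centre of its underside.
- glue: Bystander: white glue bottle, 52 mm in diameter, 115 mm tall. Origin: centre of its underside.
- mug: Bystander: white mug, 80 mm in diameter, 90 mm tall. Origin: centre of its underside.
Mind the look-alikes: they are no part of the job. Leave any purple or turquoise look-alike of the lamp_head alone.

How it is judged:
By the outcome, as a careful person would: the job done as asked, in the order asked, and still so for the second after the job is handed in, with the robot touching nothing.
It also fails if it takes over 54 s, if anything falls off the work surface, if the arm or the gripper's body presses on something with over 40 N, if the wrist force passes 120 N, or if a joint passes its speed limit or range.

## Robot

A 6-joint arm with a two-finger parallel gripper is mounted at the origin on the work surface. World frame = base frame: x ahead of the robot, y to its left, z up, the work surface at z = 0. Lengths are in mm, angles in rad, forces in N, time in s.
With the tool pointing down it reaches from about 325 to 900 mm from the base axis. Payload 6.1 kg.
Tool frame: the origin (TCP) lies midway between the tips of the shut fingers; the grasp point (between the pads) lies bot.hold_point_z behind it (bot.hold_point_z is the distance from the TCP to the grasp point, in mm); z points along the fingers, y is the line along which they close (so a half turn about z gives the same grasp; the last joint's range is limited). The gripper opens to 87 mm and grips with 3 to 60 N. Pads are 19 mm wide; open, the fingers measure 117 mm over their backs; the gripper's body (75 mm by 190 mm) begins 51 mm behind the grasp point.
Start: joints at [1.118, 0.22, 1.526, -0, 1.395, -0.126], TCP at [200.632, 591.914, 222.538] pointing down, gripper open.
Joint ranges: [-2.98, 2.98], [-0.91, 2.08], [0.09, 2.57], [-1.24, 4.39], [0.2, 2.65], [-2.68, 2.68]. Speed limits (rad/s): [2.57, 2.57, 3.01, 3.14, 3.14, 3.14].

## Interface

Orientations are given as a 3x3 rotation matrix whose columns are the frame's x, y, z axes.
In Python, from bench import bot, cams, job_done gives the robot as it stands. The module is installed in compiled form; this text tells all that it offers.
- The arm moves only by the shell command python3 -m handwheel 'ROWS'. ROWS is JSON, a list of rows, each a list of 3 entries, a list of its own where there are three numbers: the closure in counts, from 0 (fully open) to 255 (shut), then the shift along the world's x, y, z in cm, then the turn, a rotation vector about the world's x, y, z in rad. In form: [[jaw, [x, y, z], [wx, wy, wz]], ...]. A call has 1 to 8 rows; each row shifts and turns the commanded pose from where the row before left it; what a row does not reach is not made up. A row lasts 1/10 s, in which the tool goes at most 50 mm and 8.59 degrees, less where a joint would pass 70% of its speed; a pose out of reach is approached as far as the arm can. A call with a gripper value outside its range is refused whole. The fingers move at their own pace and stop on an object; the grip force is fixed at half the most. Time passes only in rows, so rows that do not move let the fingers close. It gives the time, the measured TCP pose, the force, the opening and the grip force at its end, in the units of the state.
- bot.state(): the state, without advancing time (a new reading comes with each control period).
- cams.camera(name): name is "scene" or "top" or "wrist"; returns the picture (480x640x3 uint8, blue, green, red); there is no depth.
- cams.get_calibration(name): a dict with "fov_y" (degrees; the focal length in pixels is half the picture's height over the tangent of half this angle, whatever the lens; pixels are square), "cx", "cy" (the principal point, pixels), "k1" (the pictures are not rectified: a ray, as slopes to the right and down, at radius r is drawn at 1 + k1 r^2 times it, then the intrinsics apply), "position" and "rotation" of the camera in the world. Camera axes: x right, y up, looking along -z (the intrinsics and any distortion apply to the point x, -y, -z); pixel columns grow to the right and rows downward; lengths in mm; the calibration is good to about 2 mm. A picture is of the moment at which its call begins: read the wrist's pose just before it. get_calibration takes no time and is no camera call; for the wrist camera it gives the pose at the moment of the call.
- job_done(): hands the job in; it is judged then, once.
The state is a dict: "time": time; "joint_pos": joint angles; "joint_vel": joint speeds; "joint_efforts": joint torques, N m; "position": TCP position; "tcp_rot": TCP orientation; "force": force on the tool from outside, world axes, zero at the start; "wrist_torque": the same for the moment, N m; "opening": opening from 0.0 (shut) to 1.0 (fully open); "grasp_force": force on a finger pad.
Only numpy, scipy, OpenCV 4.12 (cv2) and the standard library are available. Lean on these libraries where they do the work, as an engineer would, in place of code of your own. Each camera call takes 0.05 s, during which the arm holds its last target. There are 200 camera calls.

## Working session

There is one attempt and no reset: what is moved stays moved. The work goes in short steps, Python scripts to look and compute and a shell command to move; the robot and the scene stay as the last step left them, time stands still between calls to the robot, and variables do not carry over. Pictures are saved under pics/ and viewed, at most 10 in all, crops included, and the job is handed in when it is done.

```bash
mkdir -p pics; ls; cat > h.py <<'E'
import numpy as np, cv2
from bench import bot, cams
def ray(c,u,v):
    f=240/np.tan(np.radians(c["fov_y"])/2)
    d=np.array([(u-c["cx"])/f,(v-c["cy"])/f]); s=d.copy()
    for _ in range(30): s=d/(1+c["k1"]*(s@s))
    r=np.array(c["rotation"])@np.array([s[0],-s[1],-1.]); return np.array(c["position"]),r
def onplane(c,u,v,z):
    p,r=ray(c,u,v); return p+r*(z-p[2])/r[2]
def proj(c,P):
    f=240/np.tan(np.radians(c["fov_y"])/2)
    q=np.array(c["rotation"]).T@(np.array(P,float)-np.array(c["position"])); s=np.array([q[0],-q[1]])/-q[2]
    s=s*(1+c["k1"]*(s@s)); return s*f+[c["cx"],c["cy"]]
def shot(name,fn):
    c=cams.get_calibration(name); im=cams.camera(name); cv2.imwrite("pics/"+fn,im); return c,im
E
python3 - <<'E'
from h import *
for n in("scene","top"):
    c,im=shot(n,n+"0.png"); print(n,c)
print(bot.hold_point_z,bot.state())
E
```

```text
pics
scene {'fov_y': 52.6223905089486, 'cx': 317.60483982559794, 'cy': 238.12887080053522, 'k1': -0.08941814615408171, 'position': array([1336.74068838, -275.52913413,  749.48027457]), 'rotation': array([[ 0.35222627, -0.54739759,  0.75913933],
       [ 0.93591154,  0.20817423, -0.28413566],
       [-0.00249807,  0.81056731,  0.58564016]])}
top {'fov_y': 52.9100791764229, 'cx': 318.16050484218624, 'cy': 238.73869011252955, 'k1': -0.10558955222250617, 'position': array([ 348.02749026,   47.03241714, 1301.65561634]), 'rotation': array([[ 2.37662034e-02,  9.93750619e-01, -1.09063631e-01],
       [-9.99712532e-01,  2.39696942e-02,  5.54970134e-04],
       [ 3.16572379e-03,  1.09019089e-01,  9.94034615e-01]])}
18.700000000000003 {'time': 0.1, 'joint_pos': array([ 1.11787030e+00,  2.21133634e-01,  1.52749740e+00, -4.46968632e-06,
        1.39470216e+00, -1.26101325e-01]), 'joint_vel': array([-2.75823744e-03, -1.07657368e-05, -3.30770368e-03, -1.20277689e-03,
       -1.50856330e-03, -1.20624025e-05]), 'joint_efforts': array([ 1.10244127e-03, -4.95948815e+01, -3.88519835e+01,  7.00583914e-02,
        5.16062358e-02,  9.93969195e-06]), 'position': array([200.40779616, 591.40818134, 221.55472441]), 'tcp_rot': array([[-9.47066676e-01,  3.21036037e-01, -7.57702708e-04],
       [ 3.21036859e-01,  9.47065404e-01, -1.56697214e-03],
       [ 2.14539494e-04, -1.72727760e-03, -9.99998485e-01]]), 'force': array([ 0.4403876 ,  0.42976328, -0.44850037]), 'wrist_torque': array([-0.04337157, -0.01309302, -0.00307602]), 'grasp_force': 0.0, 'opening': 0.9987079705317676}
```

View pics/top0.png

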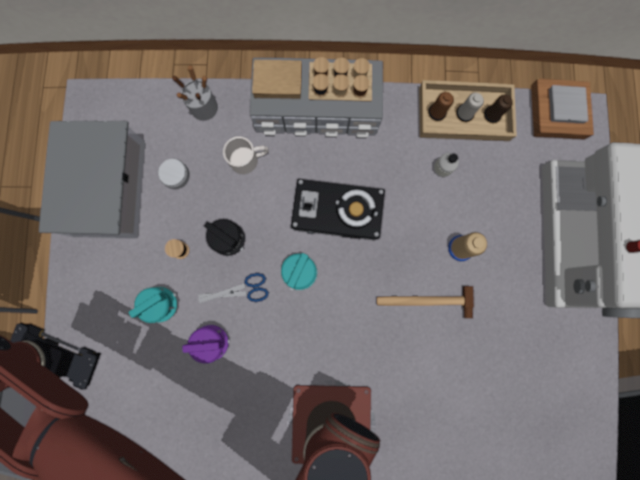

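View pics/scene0.png

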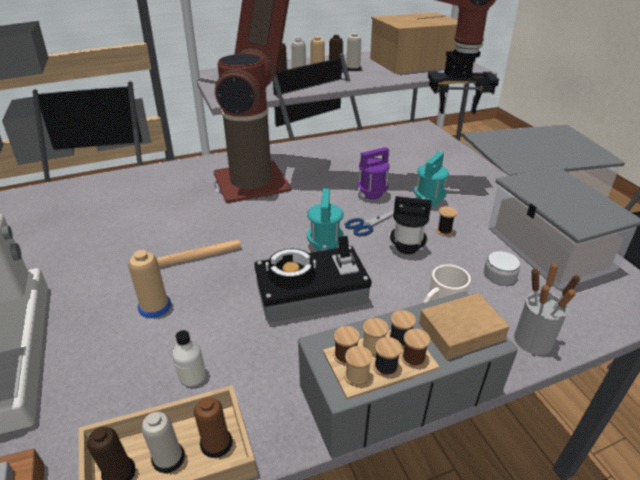

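The top view shows the black head at (225,237), with its handle running upper-left to lower-right. The box centre is at (338,209), the collar at (357,208) and the toggle at (310,203). The look-alikes are at (155,305), (299,270) and (207,343).

```bash
python3 - <<'E'
from h import *
im=cv2.imread("pics/top0.png"); sc=cv2.imread("pics/scene0.png")
a=cv2.resize(im[170:280,190:400],(800,419),interpolation=cv2.INTER_CUBIC)
cv2.imwrite("pics/c1.png",a)
c=cams.get_calibration("top")
g=cv2.cvtColor(im,cv2.COLOR_BGR2GRAY)
m=(g<55).astype(np.uint8)
n,l,s,ce=cv2.connectedComponentsWithStats(m)
for i in range(1,n):
    if s[i,4]>60 and 190<ce[i][0]<400 and 160<ce[i][1]<280:
        pts=np.argwhere(l==i)[:,::-1].astype(np.float32); r=cv2.minAreaRect(pts)
        print(s[i],ce[i],r)
        if s[i,4]>1500:
            bp=cv2.boxPoints(r); print([onplane(c,*q,75)[:2].round(1) for q in bp])
for (u,v),z in (((225,237),106),((357,208),108),((310,203),137)): print(onplane(c,u,v,z).round(1))
E
```

```text
[ 291  180   93   59 2951] [337.16197899 210.56929854] ((337.4384765625, 209.4923095703125), (88.31272888183594, 51.47441482543945), 7.125016689300537)
[array([504.6, 118. ]), array([638.8, 105.5]), array([ 615.5, -122.7]), array([ 481.8, -107.2])]
[ 205  219   40   36 1061] [224.43732328 236.43355325] ((225.19869995117188, 236.74017333984375), (35.750282287597656, 37.20408630371094), 82.40535736083984)
[478.  279.6 106. ]
[559.  -49.3 108. ]
[563.4  68.5 137. ]
```

View pics/c1.png

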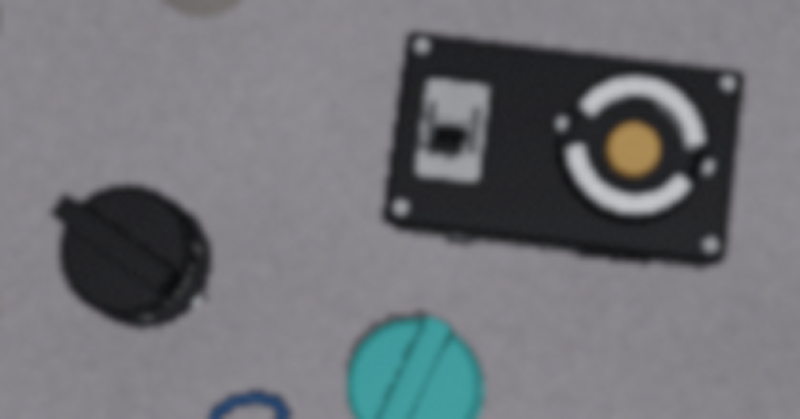

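The crop shows the box with its yaw at about -5.8°, its gaps where expected and its toggle off. The head's handle lies at about 58° in world axes. I'll move above the head now.

```bash
python3 -m handwheel '[[0,[2.15,-2.37,0],[0,0,-0.139]],[0,[2.15,-2.37,0],[0,0,-0.139]],[0,[2.15,-2.37,0],[0,0,-0.139]],[0,[2.15,-2.37,0],[0,0,-0.139]],[0,[2.15,-2.37,0],[0,0,-0.139]],[0,[2.15,-2.37,0],[0,0,-0.139]],[0,[2.15,-2.37,0],[0,0,-0.139]],[0,[2.15,-2.37,0],[0,0,-0.139]]]'
python3 -m handwheel '[[0,[2.15,-2.37,0],[0,0,-0.139]],[0,[2.15,-2.37,0],[0,0,-0.139]],[0,[2.15,-2.37,0],[0,0,-0.139]],[0,[2.15,-2.37,0],[0,0,-0.139]],[0,[2.15,-2.37,0],[0,0,-0.139]],[0,[0,0,0],[0,0,0]],[0,[0,0,0],[0,0,0]]]'
python3 - <<'E'
from h import *
c,im=shot("wrist","w1.png"); print(c); s=bot.state(); print(s["position"],s["tcp_rot"],s["joint_pos"],s["time"])
print(proj(c,[479,283,139]))
E
```

```text
time: 0.9
position: [373.1, 401.1, 222.1]
tcp_rot: [[-0.126, 0.992, -0.001], [0.992, 0.126, -0.0], [-0.0, -0.001, -1.0]]
force: [-0.5, 0.2, -0.1]
opening: 0.996
grasp_force: 0.0
time: 1.6
position: [480.1, 283.3, 222.0]
tcp_rot: [[0.534, 0.845, -0.001], [0.845, -0.534, -0.0], [-0.001, -0.001, -1.0]]
force: [-0.2, -0.5, -0.3]
opening: 0.995
grasp_force: 0.0
{'fov_y': 64.33887112600058, 'cx': 317.2729750843802, 'cy': 238.13597080055416, 'k1': -0.05922016312050977, 'position': array([520.82158899, 347.56869118, 384.38712994]), 'rotation': array([[ 0.84549969,  0.51244973,  0.15008516],
       [-0.53397198,  0.81248832,  0.23395866],
       [-0.00205039, -0.27795324,  0.96059242]])}
[479.65763298 283.86982838 222.07451973] [[ 5.32942508e-01  8.46150640e-01 -1.17361333e-03]
 [ 8.46151248e-01 -5.32942834e-01  4.07346839e-05]
 [-5.91001135e-04 -1.01476363e-03 -9.99999310e-01]] [3.92586252e-01 6.04671643e-02 1.70471965e+00 4.95873136e-04
 1.37747461e+00 9.54565426e-01] 1.65
[316.71032049 246.57529267]
```

View pics/w1.png

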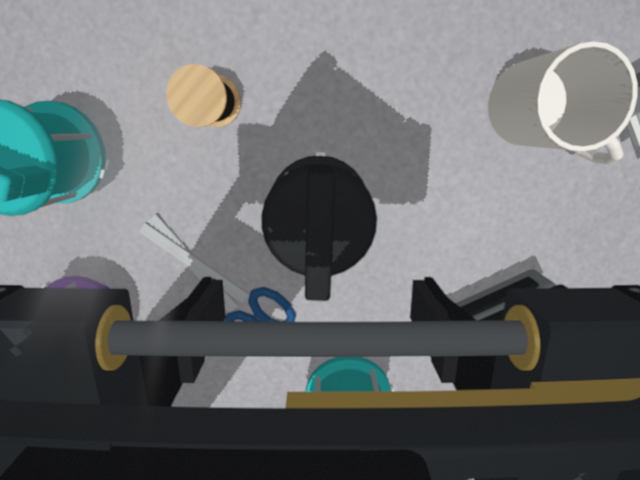

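The wrist view shows the handle nearly vertical, from about (320,165) to (317,298). The cap is centred at about (319,215), and the scissors are off to the left.

```bash
python3 - <<'E'
from h import *
c=cams.get_calibration("wrist"); im=cv2.imread("pics/w1.png"); g=cv2.cvtColor(im,cv2.COLOR_BGR2GRAY)
m=((g<45)).astype(np.uint8); m[285:,:]=0
n,l,s,ce=cv2.connectedComponentsWithStats(m); i=l[215,290]; print(s[i])
for y in range(282,300,3): 
    r=np.where(g[y,290:345]<50)[0]+290; print(y,r.min(),r.max())
# cap ellipse -> fit circle at z=106 from left/right/top boundary rows 190-250
P=[]
for y in range(180,262,4):
    r=np.where(l[y]==i)[0]; P+= [onplane(c,r.min(),y,106)[:2],onplane(c,r.max(),y,106)[:2]]
P=np.array(P); A=np.c_[2*P,np.ones(len(P))]; x=np.linalg.lstsq(A,(P**2).sum(1),rcond=None)[0]
print("cap",x[:2],np.sqrt(x[2]+x[:2]@x[:2]))
for u,v in ((320,166),(317.5,290),(317.5,298)):print(onplane(c,u,v,147),onplane(c,u,v,131))
crop=cv2.convertScaleAbs(im[140:310,240:400],alpha=3,beta=0); cv2.imwrite("pics/c2.png",cv2.resize(crop,None,fx=3.5,fy=3.5))
E
```

```text
[ 263  157  113  128 9504]
282 306 329
285 306 329
288 306 329
291 306 328
294 306 328
297 307 328
cap [484.61983408 290.82433704] 42.42729063477175
[509.32947592 328.58063404 147.        ] [508.59095863 327.25751751 131.        ]
[463.98364225 259.43654253 147.        ] [460.18990491 253.45477497 131.        ]
[460.83709868 254.43808623 147.        ] [456.83135988 248.11954277 131.        ]
```

View pics/c2.png

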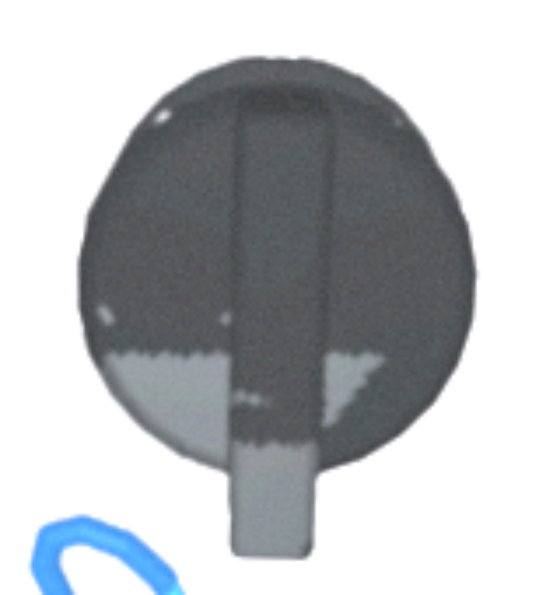

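```bash
python3 -m handwheel '[[0,[0.27,0.38,-2],[0,0,-0.014]],[0,[0.26,0.38,-2],[0,0,-0.014]],[0,[0,0,-2],[0,0,0]],[0,[0,0,-2],[0,0,0]],[0,[0,0,-1.2],[0,0,0]],[0,[0,0,-1],[0,0,0]],[0,[0,0,0],[0,0,0]]]' && python3 -m handwheel '[[255,[0,0,0],[0,0,0]],[255,[0,0,0],[0,0,0]],[255,[0,0,0],[0,0,0]],[255,[0,0,0],[0,0,0]],[255,[0,0,0],[0,0,0]],[255,[0,0,0],[0,0,0]],[255,[0,0,0],[0,0,0]]]'
```

```text
time: 2.35
position: [484.2, 291.5, 119.2]
tcp_rot: [[0.556, 0.831, -0.002], [0.831, -0.556, -0.001], [-0.002, -0.001, -1.0]]
force: [-0.2, 0.0, 0.7]
opening: 1.0
grasp_force: 0.0
time: 3.05
position: [485.4, 291.4, 120.6]
tcp_rot: [[0.557, 0.83, 0.0], [0.83, -0.557, 0.0], [0.0, 0.0, -1.0]]
force: [0.2, 0.2, 0.7]
opening: 0.444
grasp_force: 0.0
```

```bash
python3 -m handwheel '[[255,[0,0,0],[0,0,0]],[255,[0,0,0],[0,0,0]],[255,[0,0,0],[0,0,0]],[255,[0,0,0],[0,0,0]],[255,[0,0,0],[0,0,0]],[255,[0,0,0],[0,0,0]],[255,[0,0,0],[0,0,0]]]' && python3 -m handwheel '[[255,[0,0,1],[0,0,0]],[255,[0,0,3],[0,0,0]],[255,[0,0,4],[0,0,0]],[255,[0,0,4],[0,0,0]],[255,[0,0,4],[0,0,0]],[255,[0,0,2],[0,0,0]],[255,[0,0,0],[0,0,0]]]'
```

```text
time: 3.75
position: [485.5, 291.4, 120.5]
tcp_rot: [[0.557, 0.83, 0.0], [0.83, -0.557, -0.0], [0.0, 0.0, -1.0]]
force: [1.3, -0.6, -0.4]
opening: 0.205
grasp_force: 30.0
time: 4.45
position: [486.9, 292.3, 305.2]
tcp_rot: [[0.557, 0.83, 0.007], [0.83, -0.557, 0.003], [0.006, 0.004, -1.0]]
force: [0.2, -0.0, -3.1]
opening: 0.206
grasp_force: 30.0
```

```bash
python3 -m handwheel '[[255,[0.3,-2,0],[0,0,0.02]],[255,[0.3,-3.2,0],[0,0,0.025]],[255,[0.3,-3.2,0],[0,0,0.025]],[255,[0.3,-3.2,0],[0,0,0.025]],[255,[0.3,-3.2,0],[0,0,0.025]],[255,[0.3,-3.2,0],[0,0,0.025]],[255,[0.3,-3.2,0],[0,0,0.025]],[255,[0.3,-3.2,0],[0,0,0.025]]]'
python3 -m handwheel '[[255,[0.4,-3.2,0],[0,0,0.025]],[255,[0.4,-3.2,0],[0,0,0.025]],[255,[0.4,-3.2,0],[0,0,0.025]],[255,[0.4,-3.2,0],[0,0,0.025]],[255,[0.4,-3.2,0],[0,0,0.021]],[255,[0.3,-2,0],[0,0,0]],[255,[0,0,0],[0,0,0]],[255,[0,0,0],[0,0,0]]]'
python3 - <<'E'
from h import *
s=bot.state(); c,im=shot("wrist","w2.png"); np.save("w2.npy",c,allow_pickle=True); print(s["position"],s["tcp_rot"][:,0],c["position"],c["rotation"])
print(proj(c,[556,-47,108]))
E
```

```text
time: 5.25
position: [508.2, 46.3, 298.1]
tcp_rot: [[0.385, 0.923, -0.004], [0.923, -0.385, 0.0], [-0.001, -0.004, -1.0]]
force: [1.1, 0.4, -3.5]
opening: 0.203
grasp_force: 30.0
time: 6.05
position: [531.5, -132.4, 298.4]
tcp_rot: [[0.273, 0.962, -0.003], [0.962, -0.273, 0.002], [0.001, -0.004, -1.0]]
force: [0.5, 0.5, -3.0]
opening: 0.206
grasp_force: 30.0
[ 531.4603538  -132.35334406  298.36609291] [0.27264986 0.9621128  0.00100901] [552.6703428  -59.51433998 460.8956501 ] [[ 0.96211964  0.26070667  0.07973604]
 [-0.27258422  0.92512058  0.26429104]
 [-0.00486302 -0.27601438  0.9611412 ]]
[318.97709992 114.0371309 ]
```

View pics/w2.png

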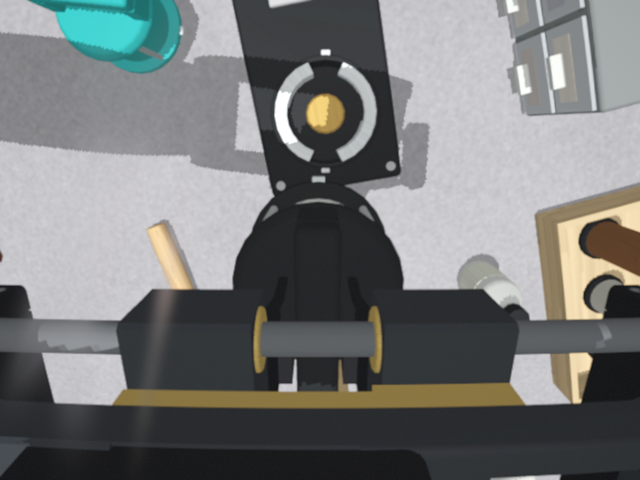

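The wrist view shows the collar ring centred at about (326,113), with entry marks at (326,52) and (326,170). The brass contact is at (325,113). The head fills the lower middle, with a lug visible at (318,179).

```bash
python3 - <<'E'
from h import *
c=np.load("w2.npy",allow_pickle=True).item(); im=cv2.imread("pics/w2.png")
m=(im.min(2)>95).astype(np.uint8)
yy,xx=np.mgrid[:480,:640]; rr=np.hypot(xx-326,yy-113)
m[(rr>57)|(rr<28)]=0
n,l,s,ce=cv2.connectedComponentsWithStats(m)
o=[];inn=[];ang=[]
big=[i for i in range(1,n) if s[i,4]>200]; print(s[big])
def fit(P):
    A=np.c_[2*P,np.ones(len(P))]; x=np.linalg.lstsq(A,(P**2).sum(1),rcond=None)[0]; return x[:2],np.sqrt(x[2]+x[:2]@x[:2])
for i in big:
    cnt=max(cv2.findContours((l==i).astype(np.uint8),cv2.RETR_EXTERNAL,cv2.CHAIN_APPROX_NONE)[0],key=len)[:,0]
    P=np.array([onplane(c,*q,108)[:2] for q in cnt]); o.append(P)
P=np.vstack(o); r0=np.array([559,-48.])
r0,_=fit(P)
for _ in range(5):
    d=np.linalg.norm(P-r0,axis=1); md=np.median(d)
    a=fit(P[d>md+1.5]) if 0 else fit(P[d>np.percentile(d,60)]); b=fit(P[d<np.percentile(d,40)]); r0=(a[0]+b[0])/2
print("outer",a,"inner",b)
for Q in o:
    t=np.degrees(np.arctan2(*(Q-r0).T[::-1])); t=np.sort(t%360); g=np.diff(np.r_[t,t[0]+360]); k=g.argmax(); print("arc",t[(k+1)%len(t)],t[k])
# brass
hsv=cv2.cvtColor(im,cv2.COLOR_BGR2HSV); b=((hsv[...,1]>90)&(hsv[...,2]>90)&(rr<28)); v,u=np.nonzero(b); print("brass",onplane(c,u.mean(),v.mean(),95))
# marks
for u,v in((326,52),(326,170)): print(onplane(c,u,v,75), onplane(c,u,v,108))
# box edges
g=cv2.cvtColor(im,cv2.COLOR_BGR2GRAY)
for side,(x0,x1) in {"L":(225,285),"R":(370,410)}.items():
    Q=[]
    for y in (range(5,180,3) if side=="L" else range(5,75,3)):
        d=np.diff(cv2.GaussianBlur(g,(3,3),0)[y,x0:x1].astype(int)); k=(d.argmin() if side=="L" else d.argmax())+x0+.5; Q.append(onplane(c,k,y,75)[:2])
    Q=np.array(Q,np.float32); vx=cv2.fitLine(Q,cv2.DIST_HUBER,0,.01,.01).ravel(); print(side,vx,np.degrees(np.arctan2(vx[1],vx[0])))
# head cap outline? handle far end z: TCP+18.7 -> top at +26.7
s=bot.state(); print(s["position"],np.degrees(np.arctan2(s["tcp_rot"][1,0],s["tcp_rot"][0,0])))
x=im[150:300,220:420]; cv2.imwrite("pics/c3.png",cv2.resize(cv2.convertScaleAbs(x,alpha=3),None,fx=3.8,fy=3.8))
E
```

```text
[[ 274   62   40  100 1686]
 [ 336   62   41  100 1642]]
outer (array([561.40734294, -47.52444291]), np.float64(45.202368981463174)) inner (array([561.51426196, -47.90789411]), np.float64(33.18233836615952))
arc 91.44160949944268 236.4518498846192
arc 271.4798950079066 56.869425205315174
brass [561.55004267 -47.3106252   95.        ]
[577.85440241   6.33284409  75.        ] [575.70077885   0.70189936 108.        ]
[548.45334284 -99.61459526  75.        ] [548.81396105 -96.18540805 108.        ]
L [ 9.7825661e-02  9.9520355e-01  4.9896024e+02 -9.4035463e+00] 84.38602
R [8.9902878e-02 9.9595052e-01 6.3264905e+02 5.7561326e+00] 84.84197
[ 531.64821848 -131.85340733  298.81668542] 74.23283493322504
```

View pics/c3.png

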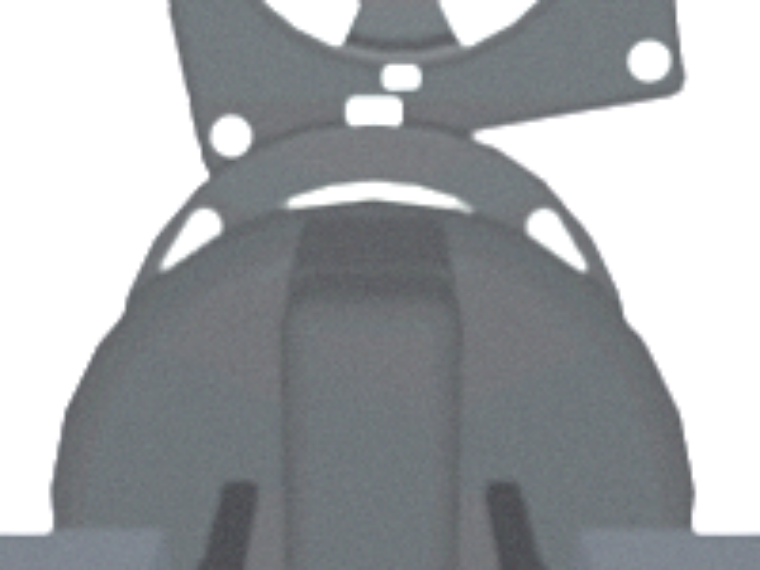

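The contrast-stretched crop shows the flange's far arc, peaking at about (374,126) in the crop, with its index mark at (374,110). The handle is centred at crop x≈372. Next I'll compute the head axis from the flange and cap arcs.

```bash
python3 - <<'E'
from h import *
from scipy.optimize import least_squares
c=np.load("w2.npy",allow_pickle=True).item()
R=np.array([[.2727,.9621],[.9621,-.2727]]) # cols tool x,y
tcp=np.array([531.5,-132.1])
def toT(u,v,z): return R.T@(onplane(c,220+u/3.8,150+v/3.8,z)[:2]-tcp)
z0=298.6-120.3
fl=[(155,245),(210,180),(280,140),(374,126),(475,135),(545,185),(590,240)]
cap=[(55,470),(70,410),(100,345),(130,305),(622,318),(645,350),(678,410),(692,480),(374,202),(290,212),(470,212)]
for P,h,r in((fl,39,47),(fl,29,47),(cap,106,45),(cap,94,45)):
    Q=np.array([toT(*p,z0+h) for p in P])
    s=least_squares(lambda x:np.linalg.norm(Q-x,axis=1)-r,[0,0]); print(h,s.x.round(2),s.fun.round(1))
print("mark",toT(374,110,z0+39),toT(374,110,z0+29)); print("bar",toT(285,400,z0+147),toT(460,400,z0+147),toT(372,290,z0+147))
E
```

```text
39 [-4.64  0.38] [-0.8 -0.   0.3 -0.2  1.3 -0.2 -1.1]
29 [-5.61  0.36] [-0.2  0.1  0.  -0.6  1.1 -0.1 -0.6]
106 [-4.18  0.05] [-2.2 -1.6 -0.6 -0.  -0.5 -0.9 -1.2 -2.1  1.2  1.   1.5]
94 [-5.37  0.05] [-0.1 -0.3 -0.1  0.  -0.4 -0.5  0.   0.   0.1  0.1  0.6]
mark [44.86582138  0.1238991 ] [43.60381221  0.10542676]
bar [29.97644614 -8.42816   ] [30.006499  8.82719 ] [41.17519671  0.14635891]
```

The head axis is about 4.5 mm behind the TCP along tool x. The collar is at (561.4, -47.6) and the gap angle is 74.2°. I'll go above the collar and lower to just over the rim.

```bash
python3 -m handwheel '[[255,[0.6,1.4,0],[0,0,0]],[255,[0.8,2.4,0],[0,0,0]],[255,[0.8,2.4,0],[0,0,0]],[255,[0.6,1.8,0],[0,0,0]],[255,[0.3,0.88,0],[0,0,0]],[255,[0,0,-2],[0,0,0]],[255,[0,0,-3],[0,0,0]],[255,[0,0,-1.2],[0,0,0]]]'
python3 -m handwheel '[[255,[0,0,0],[0,0,0]],[255,[0,0,0],[0,0,0]],[255,[0,0,0],[0,0,0]]]'
python3 - <<'E'
from h import *
s=bot.state(); print(s["position"],s["force"],s["wrist_torque"])
c,im=shot("scene","s1.png"); cv2.imwrite("pics/c4.png",cv2.resize(im[120:330,210:430],None,fx=2.8,fy=2.8,interpolation=cv2.INTER_CUBIC))
E
```

```text
time: 6.9
position: [561.8, -42.5, 235.4]
tcp_rot: [[0.27, 0.963, -0.005], [0.963, -0.27, 0.001], [-0.0, -0.005, -1.0]]
force: [-0.7, -0.2, -3.9]
opening: 0.202
grasp_force: 30.0
time: 7.2
position: [564.4, -44.0, 240.4]
tcp_rot: [[0.272, 0.962, 0.003], [0.962, -0.272, -0.001], [0.0, 0.003, -1.0]]
force: [0.1, -0.2, -2.2]
opening: 0.205
grasp_force: 30.0
[564.40173986 -44.01268353 240.40740688] [ 0.05281636 -0.22553029 -2.17415697] [-0.09799803  0.09505327  0.02536101]
```

View pics/c4.png

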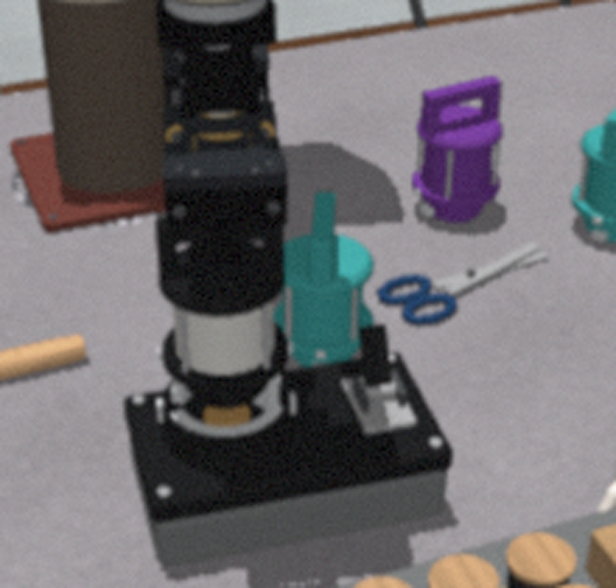

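The scene view shows the head upright over the collar, with the plug just above the ring opening and the brass contact visible below it. I'll apply the small correction and lower to the contact.

```bash
python3 -m handwheel '[[255,[-0.1,0.06,0],[0,0,0]],[255,[0,0,-0.4],[0,0,0]],[255,[0,0,-0.4],[0,0,0]],[255,[0,0,0],[0,0,0]],[255,[0,0,0],[0,0,0]]]'
python3 -m handwheel '[[255,[0,0,-0.4],[0,0,0]],[255,[0,0,-0.4],[0,0,0]],[255,[0,0,0],[0,0,0]],[255,[0,0,0],[0,0,0]]]'
```

```text
time: 7.75
position: [562.2, -43.2, 230.2]
tcp_rot: [[0.272, 0.962, -0.001], [0.962, -0.272, 0.0], [-0.0, -0.001, -1.0]]
force: [-0.0, -0.0, -3.6]
opening: 0.206
grasp_force: 30.0
time: 8.15
position: [562.3, -43.2, 222.2]
tcp_rot: [[0.272, 0.962, -0.001], [0.962, -0.272, 0.0], [-0.0, -0.001, -1.0]]
force: [0.1, 0.9, -2.4]
opening: 0.205
grasp_force: 30.0
```

```bash
python3 -m handwheel '[[255,[0,0,-0.3],[0,0,0]],[255,[0,0,-0.3],[0,0,0]],[255,[0,0,0],[0,0,0]],[255,[0,0,0],[0,0,0]]]'; python3 -m handwheel '[[255,[0,0,-0.3],[0,0,0]],[255,[0,0,-0.2],[0,0,0]],[255,[0,0,0],[0,0,0]],[255,[0,0,0],[0,0,0]]]'
```

```text
time: 8.55
position: [562.3, -43.2, 216.3]
tcp_rot: [[0.272, 0.962, -0.0], [0.962, -0.272, 0.0], [-0.0, -0.0, -1.0]]
force: [0.5, -0.1, -4.3]
opening: 0.202
grasp_force: 30.0
time: 8.95
position: [563.0, -43.2, 212.5]
tcp_rot: [[0.271, 0.962, 0.002], [0.962, -0.271, -0.0], [0.0, 0.002, -1.0]]
force: [0.5, 0.9, 4.1]
opening: 0.203
grasp_force: 30.0
```

```bash
python3 -m handwheel '[[255,[0,0,-0.3],[0,0,0]],[255,[0,0,-0.3],[0,0,0]],[255,[0,0,-0.3],[0,0,0]],[255,[0,0,0],[0,0,0]],[255,[0,0,0],[0,0,0]]]'; python3 -m handwheel '[[255,[0,0,-0.15],[0,0,0]],[255,[0,0,0],[0,0,0]],[255,[0,0,0],[0,0,0]]]'
```

```text
time: 9.45
position: [563.2, -43.3, 203.5]
tcp_rot: [[0.272, 0.962, 0.002], [0.962, -0.272, -0.0], [0.0, 0.002, -1.0]]
force: [-0.5, 1.0, 8.4]
opening: 0.203
grasp_force: 30.0
time: 9.75
position: [563.2, -43.3, 202.2]
tcp_rot: [[0.271, 0.962, 0.002], [0.962, -0.271, -0.0], [0.0, 0.002, -1.0]]
force: [0.2, 1.6, 7.1]
opening: 0.208
grasp_force: 30.0
```

```bash
python3 -m handwheel '[[255,[0,0,-0.15],[0,0,0]],[255,[0,0,0],[0,0,0]],[255,[0,0,0],[0,0,0]]]'; python3 -m handwheel '[[255,[0,0,-0.1],[0,0,0]],[255,[0,0,0],[0,0,0]],[255,[0,0,0],[0,0,0]]]'
```

```text
time: 10.05
position: [563.3, -43.3, 200.8]
tcp_rot: [[0.271, 0.962, 0.002], [0.962, -0.271, -0.0], [0.0, 0.002, -1.0]]
force: [-0.7, 0.7, 8.1]
opening: 0.205
grasp_force: 30.0
time: 10.35
position: [563.3, -43.3, 200.0]
tcp_rot: [[0.272, 0.962, 0.002], [0.962, -0.272, -0.0], [0.0, 0.003, -1.0]]
force: [-1.3, 0.4, 9.0]
opening: 0.207
grasp_force: 30.0
```

The head is pushed down to about 28 mm below the rim with very little side load. Next is the clockwise turn, circling the TCP about the head axis.

```bash
python3 -m handwheel '[[255,[0.04,-0.01,0],[0,0,-0.1]],[255,[0.04,-0.02,0],[0,0,-0.1]],[255,[0.04,-0.02,0],[0,0,-0.1]],[255,[0,0,0],[0,0,0]]]'; python3 - <<'E'
from h import *
s=bot.state(); print(s["wrist_torque"],s["joint_pos"][5])
E
```

```text
time: 10.75
position: [564.7, -44.1, 200.1]
tcp_rot: [[0.546, 0.838, 0.003], [0.838, -0.546, -0.001], [0.001, 0.003, -1.0]]
force: [-0.3, 0.6, 9.3]
opening: 0.206
grasp_force: 30.0
[-0.11022171  0.24963505 -0.06947689] 0.36094813964959643
```

```bash
python3 -m handwheel '[[255,[0.04,-0.03,0],[0,0,-0.1]],[255,[0.03,-0.03,0],[0,0,-0.1]],[255,[0.03,-0.03,0],[0,0,-0.1]],[255,[0.03,-0.04,0],[0,0,-0.1]],[255,[0,0,0],[0,0,0]]]'; python3 -m handwheel '[[255,[0.02,-0.04,0],[0,0,-0.1]],[255,[0.02,-0.04,0],[0,0,-0.1]],[255,[0.01,-0.04,0],[0,0,-0.1]],[255,[0.01,-0.04,0],[0,0,-0.1]],[255,[0,0,0],[0,0,0]]]';  python3 - <<'E'
from h import *
s=bot.state(); print(s["wrist_torque"],s["joint_pos"][5])
E
```

```text
time: 11.25
position: [565.9, -45.4, 200.0]
tcp_rot: [[0.829, 0.559, 0.003], [0.559, -0.829, -0.001], [0.002, 0.002, -1.0]]
force: [-1.1, -0.4, 9.0]
opening: 0.201
grasp_force: 30.0
time: 11.75
position: [566.5, -47.0, 200.1]
tcp_rot: [[0.981, 0.192, 0.003], [0.192, -0.981, -0.001], [0.003, 0.001, -1.0]]
force: [-0.2, 0.6, 9.2]
opening: 0.205
grasp_force: 30.0
[ 0.02091674  0.34775234 -0.12584896] 1.1566393353821673
```

```bash
python3 -m handwheel '[[255,[0,-0.04,0],[0,0,-0.1]],[255,[0,-0.04,0],[0,0,-0.1]],[255,[0,-0.04,0],[0,0,-0.1]],[255,[0,0,0],[0,0,0]],[255,[0,0,0],[0,0,0]]]';  python3 - <<'E'
from h import *
s=bot.state(); print(s["wrist_torque"],s["joint_pos"][5],np.degrees(np.arctan2(s["tcp_rot"][1,0],s["tcp_rot"][0,0])))
E
python3 -m handwheel '[[255,[0,0,0.3],[0,0,0]],[255,[0,0,0.3],[0,0,0]],[255,[0,0,0],[0,0,0]],[255,[0,0,0],[0,0,0]]]'; python3 - <<'E'
from h import *
s=bot.state(); print(s["wrist_torque"],s["force"])
E
```

```text
time: 12.25
position: [566.5, -48.2, 200.1]
tcp_rot: [[0.995, -0.104, 0.003], [-0.104, -0.995, -0.001], [0.003, 0.001, -1.0]]
force: [-0.1, -0.5, 9.6]
opening: 0.203
grasp_force: 30.0
[ 0.02460876  0.38430971 -0.04861351] 1.4519938438847717 -5.9906402230920675
time: 12.65
position: [566.3, -48.1, 205.6]
tcp_rot: [[0.995, -0.104, 0.002], [-0.104, -0.995, -0.001], [0.002, 0.0, -1.0]]
force: [0.3, 0.7, 6.1]
opening: 0.199
grasp_force: 30.0
[-0.02744479  0.24352098 -0.03668981] [0.29192753 0.6993499  6.12490005]
```

At 22.7 mm below the rim and still rising freely, the lugs are in the recess. I'll rise a little more, then let go.

```bash
python3 -m handwheel '[[255,[0,0,0.2],[0,0,0]],[255,[0,0,0],[0,0,0]],[0,[0,0,0],[0,0,0]],[0,[0,0,0],[0,0,0]],[0,[0,0,0],[0,0,0]],[0,[0,0,0],[0,0,0]],[0,[0,0,0],[0,0,0]],[0,[0,0,0],[0,0,0]]]'
python3 -m handwheel '[[0,[0,0,0],[0,0,0]],[0,[0,0,1],[0,0,0]],[0,[0,0,3],[0,0,0]],[0,[0,0,4],[0,0,0]],[0,[0,0,2],[0,0,0]],[0,[0,0,0],[0,0,0]],[0,[0,0,0],[0,0,0]]]'
python3 - <<'E'
from h import *
c,im=shot("scene","s2.png"); cv2.imwrite("pics/c5.png",cv2.resize(im[150:320,220:420],None,fx=3.2,fy=3.2,interpolation=cv2.INTER_CUBIC))
E
```

```text
time: 13.45
position: [565.4, -47.8, 206.3]
tcp_rot: [[0.995, -0.104, -0.0], [-0.104, -0.995, 0.0], [-0.0, -0.0, -1.0]]
force: [0.3, -0.4, 0.5]
opening: 0.662
grasp_force: 0.0
time: 14.15
position: [565.7, -47.8, 306.9]
tcp_rot: [[0.995, -0.104, 0.001], [-0.104, -0.995, -0.0], [0.001, 0.0, -1.0]]
force: [-0.3, -0.7, 0.2]
opening: 0.997
grasp_force: 0.0
```

View pics/c5.png

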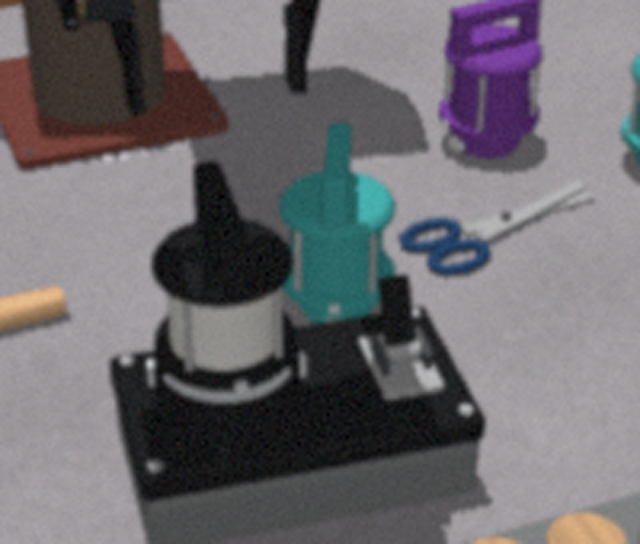

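The scene crop shows the head upright in the collar, with its handle along the box's x and a visible gap under the flange. The toggle is still leaning to the off side. I'll check the lock height numerically while moving on to the switch.

```bash
python3 -m handwheel '[[255,[-0.45,1.16,0],[0,0,0.143]],[255,[-0.45,1.16,0],[0,0,0.143]],[255,[-0.45,1.16,0],[0,0,0.143]],[255,[-0.45,1.16,0],[0,0,0.143]],[255,[-0.45,1.16,0],[0,0,0.143]],[255,[-0.45,1.16,0],[0,0,0.143]],[255,[-0.45,1.16,0],[0,0,0.143]],[255,[-0.45,1.16,0],[0,0,0.143]]]'
python3 -m handwheel '[[255,[-0.45,1.16,-2],[0,0,0.143]],[255,[-0.45,1.16,-3],[0,0,0.143]],[255,[-0.45,1.16,-3],[0,0,0.143]],[255,[0,0,-2],[0,0,0]],[255,[0,0,0],[0,0,0]],[255,[0,0,0],[0,0,0]]]'
python3 - <<'E'
from h import *
from scipy.optimize import least_squares
c=cams.get_calibration("scene"); im=cv2.imread("pics/s2.png")
ct=cams.get_calibration("top"); print("turq",onplane(ct,299,270,106))
# cap extremes at crop (153,265),(291,265) ; bar far top (207,163)
for zo in (89,79.5):
    C=np.array([561.4,-47.6,0]); cap=np.array([proj(c,C+[45*np.cos(t),45*np.sin(t),zo+106]) for t in np.linspace(0,6.28,90)])
    e=(cap-[220,150])*3.2; print(zo,"cap L/R/top/bot",e[:,0].min(),e[:,0].max(),e[:,1].min(),e[:,1].max())
    print("far bar end top",[((proj(c,C+[-44*.995+s*.9,44*.1+s*9,zo+147])-[220,150])*3.2).round(1) for s in(-1,1)])
g=cv2.cvtColor(im,cv2.COLOR_BGR2GRAY); print((np.where(g[195:300,(np.round(220+225/3.2)).astype(int)]<70)[0]+195-150)*3.2)
E
```

```text
time: 15.0
position: [528.3, 45.5, 304.3]
tcp_rot: [[0.501, 0.865, -0.004], [0.865, -0.501, 0.0], [-0.002, -0.003, -1.0]]
force: [0.1, -0.1, 0.1]
opening: 0.357
grasp_force: 0.0
time: 15.6
position: [515.3, 79.7, 205.6]
tcp_rot: [[0.102, 0.995, -0.003], [0.995, -0.102, -0.0], [-0.0, -0.003, -1.0]]
force: [0.5, 0.4, 0.5]
opening: 0.0
grasp_force: 0.0
turq [400.17660661  91.96917682 106.        ]
89 cap L/R/top/bot 148.07838575453954 291.060712958673 207.38651805656937 288.48986048967936
far bar end top [array([188.9, 157.5]), array([216.7, 153.7])]
79.5 cap L/R/top/bot 149.04239166951447 291.21802255294244 219.5080272020663 301.074424323537
far bar end top [array([189.6, 170.3]), array([217.2, 166.4])]
[176.  179.2 182.4 185.6 188.8 192.  195.2 198.4 201.6 204.8 208.  211.2
 214.4 217.6 220.8 224.  227.2 230.4 233.6 236.8 240.  243.2 246.4 249.6
 252.8 256.  259.2 262.4 265.6 268.8 272.  275.2 278.4 281.6 284.8 288.
 291.2 294.4 297.6 300.8 304.  371.2 374.4 377.6 380.8 384.  387.2 403.2
 406.4 409.6 412.8 416.  419.2 422.4 425.6 428.8 432.  435.2 438.4 441.6
 444.8 448.  451.2 454.4 457.6 460.8 464.  467.2 470.4 473.6 476.8]
```

The cap's lower edge is at 304. I predicted about 304.5 if locked (underside 19 mm below the rim) and about 317 if not, so it is locked. Next I'll lower beside the toggle and push.

```bash
python3 -m handwheel '[[255,[0,0,-3],[0,0,0]],[255,[0,0,-3],[0,0,0]],[255,[0,0,-2],[0,0,0]],[255,[0,0,0],[0,0,0]],[255,[0,0,0],[0,0,0]]]' && python3 -m handwheel '[[255,[0.8,-0.08,0],[0,0,0]],[255,[0.8,-0.08,0],[0,0,0]],[255,[0.5,-0.05,0],[0,0,0]],[255,[0.5,-0.05,0],[0,0,0]],[255,[0,0,0],[0,0,0]]]'
```

```text
time: 16.1
position: [516.9, 79.6, 127.9]
tcp_rot: [[0.102, 0.995, 0.001], [0.995, -0.102, -0.0], [0.0, 0.001, -1.0]]
force: [-0.3, 0.6, 0.1]
opening: 0.005
grasp_force: 0.0
time: 16.6
position: [542.8, 77.1, 126.8]
tcp_rot: [[0.102, 0.995, 0.001], [0.995, -0.102, 0.0], [0.0, 0.001, -1.0]]
force: [0.2, -0.2, 1.6]
opening: 0.009
grasp_force: 0.0
```

```bash
python3 -m handwheel '[[255,[0.5,-0.05,0],[0,0,0]],[255,[0.5,-0.05,0],[0,0,0]],[255,[0.5,-0.05,0],[0,0,0]],[255,[0.2,-0.02,0],[0,0,0]],[255,[0,0,0],[0,0,0]]]'
```

```text
time: 17.1
position: [559.6, 75.4, 126.5]
tcp_rot: [[0.102, 0.995, 0.001], [0.995, -0.102, -0.0], [-0.0, 0.001, -1.0]]
force: [0.4, 0.4, 0.3]
opening: 0.008
grasp_force: 0.0
```

```bash
python3 -m handwheel '[[255,[0.4,-0.04,0],[0,0,0]],[255,[0.4,-0.04,0],[0,0,0]],[255,[0.2,-0.02,0],[0,0,0]],[255,[0,0,0],[0,0,0]]]'; python3 -m handwheel '[[255,[0.3,-0.03,0],[0,0,0]],[255,[0,0,0],[0,0,0]],[255,[0,0,0],[0,0,0]]]'
```

```text
time: 17.5
position: [569.3, 74.5, 126.3]
tcp_rot: [[0.102, 0.995, -0.0], [0.995, -0.102, 0.0], [0.0, -0.0, -1.0]]
force: [-0.8, -0.2, -0.6]
opening: 0.006
grasp_force: 0.1
time: 17.8
position: [572.3, 74.2, 126.6]
tcp_rot: [[0.102, 0.995, 0.0], [0.995, -0.102, -0.0], [0.0, 0.0, -1.0]]
force: [-1.0, 0.3, 0.2]
opening: 0.003
grasp_force: 0.3
```

```bash
python3 -m handwheel '[[255,[0.3,-0.03,0],[0,0,0]],[255,[0,0,0],[0,0,0]],[255,[0,0,0],[0,0,0]]]'; python3 -m handwheel '[[255,[0.2,-0.02,0],[0,0,0]],[255,[0,0,0],[0,0,0]],[255,[0,0,0],[0,0,0]]]'
python3 - <<'E'
from h import *
c,im=shot("scene","s3.png"); x=cv2.convertScaleAbs(im[200:320,250:400],alpha=1.5); cv2.imwrite("pics/c6.png",cv2.resize(x,None,fx=4,fy=4,interpolation=cv2.INTER_CUBIC))
B=np.array([573.7,73.8,89]); 
for a in(-26,0,10,20,26):
    t=np.radians(a); print(a,((proj(c,B+53*np.array([np.sin(t)*.995,-np.sin(t)*.1,np.cos(t)]))-[250,200])*4).round())
E
```

```text
time: 18.1
position: [575.3, 73.9, 126.7]
tcp_rot: [[0.102, 0.995, 0.001], [0.995, -0.102, -0.0], [0.0, 0.001, -1.0]]
force: [-1.0, -0.3, -0.0]
opening: 0.006
grasp_force: 0.2
time: 18.4
position: [577.2, 73.7, 126.6]
tcp_rot: [[0.102, 0.995, 0.0], [0.995, -0.102, -0.0], [0.0, 0.0, -1.0]]
force: [-1.1, -1.0, -0.3]
opening: 0.004
grasp_force: 0.3
-26 [369. 140.]
0 [382. 156.]
10 [388. 167.]
20 [393. 181.]
26 [395. 190.]
```

```bash
for i in 1; do python3 -m handwheel '[[255,[0.2,-0.02,0],[0,0,0]],[255,[0,0,0],[0,0,0]],[255,[0,0,0],[0,0,0]]]' | grep -E "pos|^force"; done; python3 -m handwheel '[[255,[0.2,-0.02,0],[0,0,0]],[255,[0,0,0],[0,0,0]],[255,[0,0,0],[0,0,0]]]' | grep -E "pos|^force"
```

```text
position: [579.0, 73.5, 126.5]
force: [-1.3, 0.4, -0.1]
position: [579.3, 73.5, 126.3]
force: [-8.9, 0.7, 5.3]
```

The force jumped, so the toggle is at its stop. I'll back off, rise and look.

```bash
python3 -m handwheel '[[255,[-0.5,0.05,0],[0,0,0]],[255,[-2.5,0.25,0],[0,0,0]],[255,[-2.5,0.25,0],[0,0,0]],[255,[0,0,3],[0,0,0]],[255,[0,0,4],[0,0,0]],[255,[0,0,4],[0,0,0]],[255,[0,0,2],[0,0,0]],[255,[0,0,0],[0,0,0]]]'
python3 -m handwheel '[[255,[-2,2,1],[0,0,0]],[255,[-3,3,0],[0,0,0]],[255,[-3,3,0],[0,0,0]],[255,[-2,2,0],[0,0,0]],[255,[0,0,0],[0,0,0]],[255,[0,0,0],[0,0,0]]]'
python3 - <<'E'
from h import *
c,im=shot("scene","s4.png"); cv2.imwrite("pics/c7.png",cv2.resize(cv2.convertScaleAbs(im[140:320,220:440],alpha=1.4),None,fx=3.3,fy=3.3,interpolation=cv2.INTER_CUBIC))
B=np.array([573.7,73.8,89]); 
for a in(-26,0,20,26):
    t=np.radians(a); print(a,((proj(c,B+53*np.array([np.sin(t)*.995,-np.sin(t)*.1,np.cos(t)]))-[220,140])*3.3).round())
E
```

```text
time: 19.85
position: [528.7, 78.8, 261.3]
tcp_rot: [[0.102, 0.995, 0.009], [0.995, -0.102, -0.0], [0.001, 0.009, -1.0]]
force: [0.1, -0.2, 0.3]
opening: 0.008
grasp_force: 0.0
time: 20.45
position: [425.7, 179.0, 265.6]
tcp_rot: [[0.1, 0.995, -0.0], [0.995, -0.1, -0.0], [-0.001, -0.0, -1.0]]
force: [0.2, -0.2, 0.3]
opening: 0.004
grasp_force: 0.0
-26 [404. 314.]
0 [415. 327.]
20 [423. 347.]
26 [425. 354.]
```

View pics/c7.png

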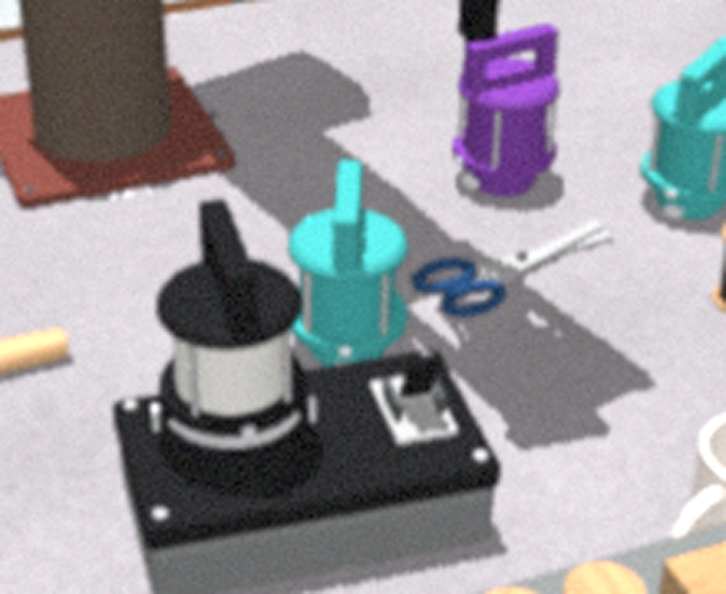

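The picture shows the toggle's tip at about (424,358), which matches the predicted "on" position of (425,354). The head is seated upright with its handle along the box's x, and the other things are where they were.

```bash
python3 -c "
from bench import job_done
print(job_done())"
```

```text
the job is handed in; nothing more can be done
None
```

The lamp head is locked in the bayonet by the picture and force checks, the toggle is pushed to its "on" stop, nothing else on the table was touched, and the job was handed in at about 20 s of the 54 s allowed.

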